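# Bring a hanging dumbbell to rest over the tree's cradle

## Task

Take the trolley of the bench gantry by its handle and pull it along the rail, so that the dumbbell hanging on it slips off its parking rest, and bring the dumbbell over the free top cradle of the dumbbell tree. It then rocks freely for a long time, so take the rocking out by moving the trolley only, without touching the dumbbell, until it hangs level and practically still, centred over the cradle, and stays so for three seconds; then let go of the handle and leave it hanging so. Keep the trolley below 0.4 m/s, never let the dumbbell tilt beyond 30 degrees, and leave the things standing around where they are.

Things in the scene. Friction and masses are not known exactly. Their poses are not given: they have to be found in the camera images.
- gantry: fixed bench gantry: two black steel posts (30 mm square, at its y = -340 and +340 mm) joined by a level aluminium rail (24 mm wide, 30 mm high, centreline 275 mm above the table). Origin on the table under the middle of the rail; its y axis runs along the rail, z up, its x axis points away from the robot to the side where the dumbbell hangs
- trolley (a joint): grey trolley (70 mm along the rail, 56 mm across, top 304 mm above the table) sliding on the rail: travel in m, 0 = parked, as at the start (centre at gantry y = -170 mm), growing towards gantry +y, stop at 0.40. About 0.6 kg plus the load; friction about 2 N plus 4 N per m/s, so it stays where it is left
- trolley_grip (a point): centre of the trolley's handle, an upright black rubber block on top of the trolley, 26 mm across the rail, 30 mm along the rail, 48 mm high (304 to 352 mm above the table); this point is 328 mm above the table, on the rail's centreline, in the middle of the trolley
- hanger (a joint): rocking angle (rad) of the dumbbell in its swivel: 0 = level, positive = its gantry -y end up, about +0.37 when parked. Once off the rest it swings freely (1/e decay over 100 s) at nominally 2.43 rad/s, period 2.6 s, within 5 %. A trolley acceleration a (m/s2) towards +y adds +0.60 a (rad/s2) of angular acceleration
- axle (a point): the swivel axle on which the dumbbell rocks: parallel to gantry x, at the middle of the trolley, 75 mm beyond the rail in gantry x, 265 mm above the table
- rest_edge (a point): middle of the +y edge of the parking rest, a fixed black plate at the gantry's -y end (top 276.5 mm above the table, edge at gantry y = -305 mm). It props up the last 14 mm of the dumbbell's -y end; the end slips off after about 15 mm of trolley travel
- dumbbell: the hanging dumbbell: steel bar with two black round heads (60 mm diameter, 50 mm long), 290 mm long overall, lying along the rail; nominal 0.85 kg, half of it in each head at 120 mm from the middle. Origin at its centre, 8 mm below the clamp's axle, when level 257 mm above the table; its y axis runs along the bar. The clamp (48 mm disc, 0.1 kg) is fixed to it
- tree: fixed compact black steel dumbbell tree under the path of the dumbbell: cross-shaped foot 150 x 170 mm, a height post locked by a round knob, two lower arms with small dumbbells, and on top the free cradle. Origin on the table under the post; axes parallel to the gantry's
- cradle (a point): the middle of the free cradle on top of the tree (a bar 110 mm long along the rail with two V saddles), 165 mm above the table. The dumbbell must stop centred above it along the rail (across the rail it is so by construction); the dumbbell does not reach down to it
- cone: orange plastic cone, 110 mm wide, 140 mm high, origin under its centre
- bottle: stainless bottle, 68 mm diameter, 220 mm high, origin under its centre
- grip_trainer: chrome V-shaped grip trainer lying flat, about 105 mm long, origin near its spring, underneath
- massage_ball_center (a point): centre of a grey massage ball, 64 mm diameter, resting in a wooden ring 80 mm wide and 14 mm high
- yoga_block: cork block 90 x 160 x 70 mm, origin under its centre
- small_weight: small hand weight lying on the table with two black square heads, 195 mm long, 52 mm high, origin under its centre
Things that resemble listed ones, but are neither listed nor needed, are in the scene too. Leave any blue or white look-alike of the tree alone.

How it is judged:
By the outcome, as a careful person would: the job done as asked, in the order asked, and still so for the second after the job is handed in, with the robot touching nothing.
It also fails if it takes over 58 s, if anything falls off the work surface, if the arm or the gripper's body presses on something with over 40 N, if the wrist force passes 120 N, or if a joint passes its speed limit or range.

## Robot

A 6-joint arm with a two-finger parallel gripper is mounted at the origin on the work surface. World frame = base frame: x ahead of the robot, y to its left, z up, the work surface at z = 0. Lengths are in m, angles in rad, forces in N, time in s.
With the tool pointing down it reaches from about 0.25 to 0.725 m from the base axis. Payload 4 kg.
Tool frame: the origin (TCP) lies at the very end of the fingers, on their centre line; the grasp point (between the pads) lies 19 mm behind it; z points along the fingers, y is the line along which they close (so a half turn about z gives the same grasp; the last joint's range is limited). The gripper opens to 85 mm and grips with 20 to 120 N. Pads are 22 mm wide; open, the fingers measure 114 mm over their backs; the gripper's body (76 mm by 85 mm) begins 54 mm behind the grasp point. The pads swing forward as they close: fully open they stand 13 mm farther back than shut.
Start: joints at [-1.21, 0.241, 0.005, 1.335, 0, 1.571], TCP at [0.177, -0.468, 0.231] pointing down, gripper open.
Joint ranges: [-2.72, 2.72], [-1.05, 1.87], [-1.09, 1.28], [-1.99, 2.15], [-1.42, 1.44], [-3.14, 3.14]. Speed limits (rad/s): [2.79, 2.79, 3.14, 3.14, 3.14, 3.14].

## Interface

Orientations are given as a unit quaternion [x, y, z, w].
In Python, from workcell import monitor, viewer, job gives the robot as it stands.
- The arm moves only by the tool arm_command, never from a script. Its argument "increments" is a list of rows, each an object of numbers: "dx", "dy", "dz": the shift along the tool's x, y, z in cm; "wx", "wy", "wz": the turn, a rotation vector about the tool's x, y, z in rad; "grip": the finger opening in cm, from 0 to 8.54. In form: [{"dx": .., "dy": .., "dz": .., "wx": .., "wy": .., "wz": .., "grip": ..}, ...]. A call has 1 to 10 rows; each row is the pose to reach, as a shift and turn from the pose commanded when the call began, along the tool's axes at that moment; what a row does not reach only later rows make up. A row lasts 1/10 s, in which the tool goes at most 50 mm and 8.59 degrees, less where a joint would pass 70% of its speed; a pose out of reach is approached as far as the arm can. A call with a gripper value outside its range is refused whole. The fingers move at their own pace and stop on an object; the grip force is fixed at half the most. Time passes only in rows, so rows that repeat a pose let the fingers close. It gives the time, the measured TCP pose, the force, the opening and the grip force at its end, in the units of the state.
- monitor.get_obs(): the state, without advancing time (a new reading comes with each control period).
- viewer.camera(name): name is "scene" or "top" or "wrist"; returns (picture, depth): 384x512x3 uint8, red, green, blue; 384x512 float32, m along the optical axis (not along the pixel's ray), 0 where there is no reading.
- viewer.get_calibration(name): a dict with "fovy" (degrees; the focal length in pixels is half the picture's height over the tangent of half this angle, whatever the lens; pixels are square), "cx", "cy" (the principal point, pixels), "view" (4x4, takes a point from world to camera coordinates). Camera axes: x right, y up, looking along -z (the intrinsics and any distortion apply to the point x, -y, -z); pixel columns grow to the right and rows downward; lengths in m; the calibration is good to about 2 mm. A picture is of the moment at which its call begins: read the wrist's pose just before it. get_calibration takes no time and is no camera call; for the wrist camera it gives the pose at the moment of the call.
- job.job_done(): hands the job in; it is judged then, once.
The state is a dict: "clock": time; "joint_pos": joint angles; "joint_vel": joint speeds; "tau": joint torques, N m; "eef_pos": TCP position; "tool_rot": TCP orientation; "ft_force": force on the tool from outside, world axes, zero at the start; "ft_torque": the same for the moment, N m; "grip_width": finger opening in m; "grasp_force": force on a finger pad.
Only numpy, scipy, OpenCV 4.12 (cv2) and the standard library are available. Lean on these libraries where they do the work, as an engineer would, in place of code of your own. Each camera call takes 0.05 s, during which the arm holds its last target. There are 200 camera calls.

## Working session

There is one attempt and no reset: what is moved stays moved. The work goes in short steps, Python scripts to look and compute and a tool call to move; the robot and the scene stay as the last step left them, time stands still between calls to the robot, and variables do not carry over. Pictures are saved under pics/ and viewed, at most 10 in all, crops included, and the job is handed in when it is done.

Besides the shell and the picture viewer there is one more tool, called after "Call:" as a command line: name --argument value ..., lists and objects as JSON in quotes. arm_command: Moves the arm, as the interface text tells. Its arguments: {"type":"object","properties":{"increments":{"type":"array","items":{"type":"object","properties":{"dx":{"type":"number"},"dy":{"type":"number"},"dz":{"type":"number"},"wx":{"type":"number"},"wy":{"type":"number"},"wz":{"type":"number"},"grip":{"type":"number"}}}}},"required":["increments"]}

```bash
mkdir -p pics; ls
cat > h.py <<'E'
import numpy as np, cv2
from workcell import monitor, viewer, job
def cal(n):
    c=viewer.get_calibration(n); f=192/np.tan(np.radians(c["fovy"])/2); return c,f
def ray(c,u,v,H=384):
    f=192/np.tan(np.radians(c["fovy"])/2); V=np.array(c["view"]).reshape(4,4); R=V[:3,:3]; o=-R.T@V[:3,3]
    d=np.array([(u-c["cx"])/f,-(v-c["cy"])/f,-1.]); return o,R.T@d
def onz(c,u,v,z):
    o,d=ray(c,u,v); return o+d*(z-o[2])/d[2]
def proj(c,p):
    f=192/np.tan(np.radians(c["fovy"])/2); V=np.array(c["view"]).reshape(4,4); q=V[:3,:3]@p+V[:3,3]
    return c["cx"]+f*q[0]/-q[2], c["cy"]-f*q[1]/-q[2]
def pts(c,D):
    v,u=np.mgrid[0:D.shape[0],0:D.shape[1]]; f=192/np.tan(np.radians(c["fovy"])/2)
    V=np.array(c["view"]).reshape(4,4)
    q=np.stack([(u-c["cx"])/f*D,-(v-c["cy"])/f*D,-D],-1)
    return (q-V[:3,3])@V[:3,:3]
def shot(n,name):
    c=viewer.get_calibration(n); im,D=viewer.camera(n); np.savez('pics/'+name+'.npz',im=im,D=D)
    import pickle; pickle.dump(c,open('pics/'+name+'.pkl','wb'))
    cv2.imwrite('pics/'+name+'.png',im[:,:,::-1]); return c,im,D
def load(name):
    import pickle; z=np.load('pics/'+name+'.npz'); return pickle.load(open('pics/'+name+'.pkl','rb')),z['im'],z['D']
E
python3 - <<'E'
from h import *
print(monitor.get_obs())
for n in('scene','top'):
    c,im,D=shot(n,n+'0'); print(c)
a=cv2.imread('pics/scene0.png');b=cv2.imread('pics/top0.png')
E
```

```text
pics
{'clock': 0.0, 'joint_pos': array([-1.20999983e+00,  2.41412457e-01,  3.73489042e-03,  1.33522563e+00,
       -4.10118877e-05,  1.57079762e+00]), 'joint_vel': array([-0.00044175,  0.00028464,  0.00064304, -0.0011787 , -0.00020854,
       -0.00137731]), 'tau': array([ 4.18693689e-04, -3.72320616e+01,  2.52407581e+01,  1.70367962e-02,
       -1.27371317e-05, -4.14665262e-07]), 'eef_pos': array([ 0.17627305, -0.46721582,  0.23041731]), 'tool_rot': array([ 9.83771882e-01,  1.79420660e-01, -2.09182588e-04, -1.03266083e-03]), 'ft_force': array([ 0.48685499,  0.30926167, -0.09993814]), 'ft_torque': array([ 0.00031639, -0.04013709, -0.00518801]), 'grasp_force': 0.0, 'grip_width': 0.08547462130739296}
{'fovy': 57.568873029231426, 'cx': 256.9534968659678, 'cy': 189.5321162123146, 'view': array([[ 0.23346376,  0.97210555, -0.02248254, -0.07398551],
       [-0.52277956,  0.14498067,  0.84004889,  0.09090995],
       [ 0.81987572, -0.18436756,  0.54204465, -1.41940282],
       [ 0.        ,  0.        ,  0.        ,  1.        ]])}
{'fovy': 45.577315053395104, 'cx': 254.52638790133102, 'cy': 199.54316439269923, 'view': array([[ 0.02795655, -0.9994536 ,  0.01763326, -0.06862917],
       [ 0.99489678,  0.02953126,  0.09647957, -0.53053061],
       [-0.09694759,  0.01484604,  0.99517876, -1.61645579],
       [ 0.        ,  0.        ,  0.        ,  1.        ]])}
```

View pics/scene0.png

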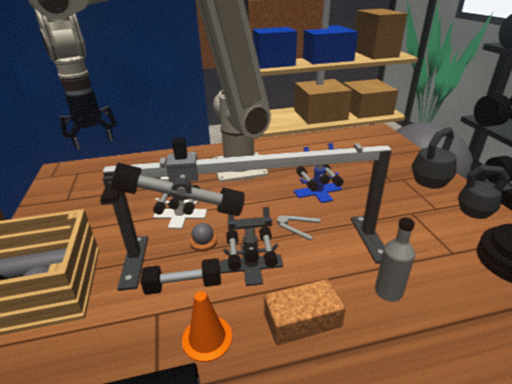

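View pics/top0.png

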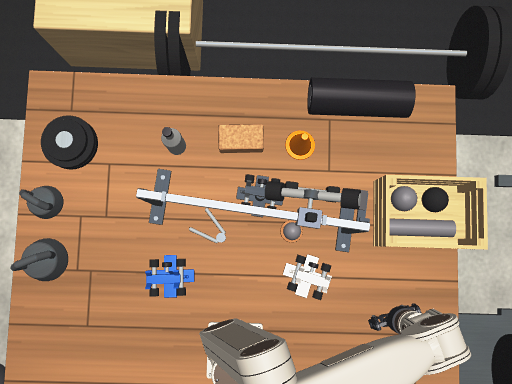

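Scene view: the trolley is at (180,168) with its black handle at (180,148), the parked dumbbell heads at (125,178) and (231,200), and the black tree at (250,245) with its cradle at about (250,222). The white tree at (180,212) and blue tree at (320,180) are look-alikes. Top view: the rail runs (138,193) to (370,228), with the trolley at (311,217) and the tree at (262,190).

Run:
```python
from h import *
P={}
for n in('top','scene'):
    c,im,D=load(n+'0'); X=pts(c,D); P[n]=X; ok=D>0
    hsv=cv2.cvtColor(im,cv2.COLOR_RGB2HSV)
    z=X[...,2]; roi=ok&(X[...,0]>.2)&(X[...,0]<.85)&(abs(X[...,1])<.5)
    bright=(hsv[...,2]>150)&(hsv[...,1]<60)
    rail=roi&bright&(abs(z-.288)<.012)&(X[...,0]>.25)
    r=X[rail]; 
    if n=='top': pass
    vx,vy,x0,y0=cv2.fitLine(r[:,:2].astype(np.float32),cv2.DIST_HUBER,0,.005,.001).ravel()
    t=(r[:,:2]-[x0,y0])@[vx,vy]; res=(r[:,:2]-[x0,y0])@[-vy,vx]
    print(n,'rail',len(r),'z',np.median(r[:,2]),(vx,vy),(x0,y0),'ends',np.percentile(t,[0.5,99.5]),'halfw',np.percentile(res,[2,98]), [np.array([x0,y0])+k*np.array([vx,vy]) for k in np.percentile(t,[.5,99.5])])
    h=roi&(z>.342)&(z<.36)&(hsv[...,2]<80)&(X[...,0]>.3)
    nn,lab,st,ce=cv2.connectedComponentsWithStats(h.astype(np.uint8))
    for i in range(1,nn):
        if st[i,4]>20: q=X[lab==i]; print(' handle',st[i],ce[i],np.median(q,0),q.min(0),q.max(0))
    k=roi&(abs(z-.165)<.02)&(hsv[...,2]<90)
    nn,lab,st,ce=cv2.connectedComponentsWithStats(k.astype(np.uint8))
    for i in range(1,nn):
        if st[i,4]>15: q=X[lab==i]; print(' z165',st[i],ce[i],np.median(q,0),q.min(0),q.max(0))
s=load('scene0')[1][130:300,90:300,::-1]; t=load('top0')[1][160:270,120:400,::-1]
cv2.imwrite('pics/cs.png',cv2.resize(s,None,fx=3.2,fy=3.2,interpolation=2)); cv2.imwrite('pics/ct.png',cv2.resize(t,None,fx=2.8,fy=2.8,interpolation=2))
```

```text
top rail 1723 z 0.29116729987809276 (np.float32(0.10789055), np.float32(0.9941628)) (np.float32(0.48455706), np.float32(0.030161304)) ends [-0.42630262  0.27515415] halfw [-0.07891164  0.01204329] [array([ 0.43856304, -0.3936529 ]), array([0.51424359, 0.30370932])]
 handle [306 212  11  10  89] [311.23595506 216.74157303] [ 0.45530225 -0.21246927  0.35238645] [ 0.44362498 -0.22691182  0.34230151] [ 0.4691667  -0.19825059  0.35999249]
 z165 [246 180   6   7  23] [248.47826087 183.34782609] [ 0.57215986 -0.03136551  0.16450632] [ 0.56501136 -0.03781758  0.14835282] [ 0.58205979 -0.02150072  0.17602983]
 z165 [244 192   7   5  20] [246.55 194.25] [ 0.53634368 -0.02435834  0.16475002] [ 0.52862543 -0.03590403  0.14587524] [ 0.54437897 -0.01575925  0.17454943]
scene rail 1213 z 0.2911823891127433 (np.float32(0.112285614), np.float32(0.99367595)) (np.float32(0.48879904), np.float32(0.04526632)) ends [-0.44263546  0.25656511] halfw [-0.08044142  0.01234315] [array([ 0.43909744, -0.39456989]), array([0.51760761, 0.30020889])]
 handle [172 137  13  10 107] [178.02803738 141.45794393] [ 0.46731993 -0.21516881  0.35167169] [ 0.4460262  -0.22995902  0.34228159] [ 0.47171405 -0.20064027  0.35484676]
 z165 [368 182  16  17 174] [375.20114943 190.94252874] [0.52876535 0.28295261 0.16541101] [0.50458475 0.27315334 0.14550361] [0.53329487 0.30414161 0.18488577]
 z165 [114 203  16  18 182] [122.31868132 212.83516484] [ 0.45048625 -0.38036211  0.16595553] [ 0.42585747 -0.39826496  0.14511635] [ 0.45491909 -0.36817013  0.18497874]
 z165 [228 207  44  22 445] [249.97977528 220.99550562] [ 0.55447676 -0.07006195  0.15184412] [ 0.52295864 -0.12807907  0.14506776] [ 0.58245671 -0.01880903  0.17527296]
 z165 [395 235  14   9  61] [401.24590164 239.73770492] [0.73329856 0.22745718 0.1772107 ] [0.71937161 0.22227052 0.16650904] [0.73938983 0.24534263 0.18471515]
```

View pics/cs.png

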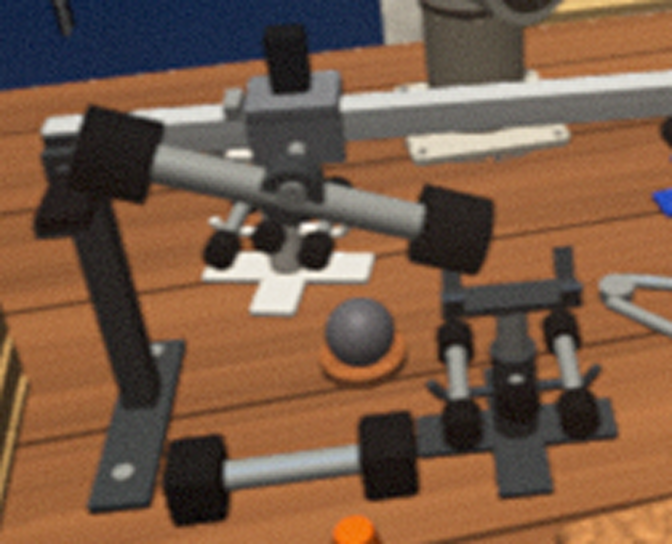

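View pics/ct.png

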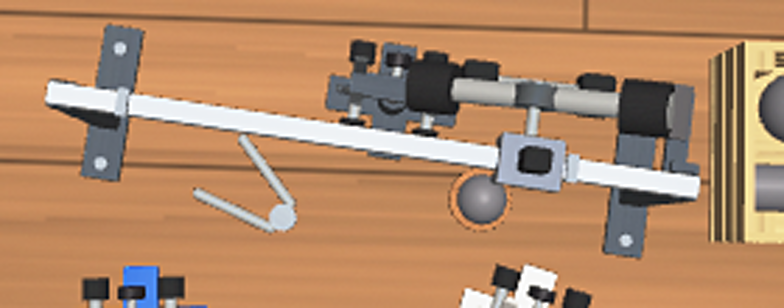

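The scene crop shows the trolley and handle, the dumbbell with its left head on the black rest, and the free cradle of the black tree at crop (512,297). The top crop shows the handle at crop (535,160) and the cradle partly under the right head. Next: refine the rail line and the cradle coordinate along the rail.

Run:
```python
from h import *
# rail refit with inliers
fits=[]
for n in('top','scene'):
    c,im,D=load(n+'0'); X=pts(c,D); hsv=cv2.cvtColor(im,cv2.COLOR_RGB2HSV)
    m=(D>0)&(hsv[...,2]>150)&(hsv[...,1]<60)&(abs(X[...,2]-.29)<.006)&(X[...,0]>.4)&(X[...,0]<.55)
    r=X[m][:,:2]; p0=np.array([.4846,.0302]); d=np.array([.1079,.9942])
    for _ in range(4):
        nrm=np.array([d[1],-d[0]]); k=abs((r-p0)@nrm)<.014
        q=r[k]; t=(q-p0)@d
        # bin centreline
        b=np.arange(t.min()+.01,t.max()-.01,.02); cc=[]
        for a in b:
            w=(t>=a)&(t<a+.02)
            if w.sum()>5: s=(q[w]-p0)@nrm; cc.append((a+.01,(s.min()+s.max())/2))
        cc=np.array(cc); g=np.polyfit(cc[:,0],cc[:,1],1)
        p0=p0+g[1]*nrm; d=d+g[0]*nrm; d/=np.linalg.norm(d)
    t=(r[abs((r-p0)@nrm)<.014]-p0)@d
    e=np.percentile(t,[.2,99.8]); mid=p0+d*e.mean(); print(n,'d',d,'yaw',np.degrees(np.arctan2(-d[0],d[1])),'mid',mid,'len',np.ptp(e))
    fits.append((d,mid))
    nrm=np.array([d[1],-d[0]])
    # everything in gantry frame
    G=np.stack([(X[...,:2]-mid)@nrm,(X[...,:2]-mid)@d,X[...,2]],-1)
    h=(D>0)&(abs(G[...,0])<.03)&(G[...,2]>.345)&(G[...,2]<.36)&(abs(G[...,1]+.17)<.05)
    print(' handle G',G[h].mean(0),G[h].min(0),G[h].max(0))
    for lo,hi in((.14,.155),(.155,.17),(.17,.185)):
        k=(D>0)&(abs(G[...,0]-.075)<.04)&(G[...,2]>lo)&(G[...,2]<hi)&(abs(G[...,1])<.2)&(hsv[...,2]<110)
        if k.sum(): print(' cradle',lo,k.sum(),np.percentile(G[k],[1,50,99],axis=0).round(4).tolist())
    k=(D>0)&(abs(G[...,0]-.075)<.03)&(G[...,2]>.20)&(G[...,2]<.34)&(abs(G[...,1]+.17)<.2)&(hsv[...,2]<70)
    print(' heads y',np.percentile(G[k],[1,99],axis=0).round(3).tolist())
```

```text
top d [0.11681957 0.99315315] yaw -6.708586341353437 mid [ 0.47681141 -0.04472288] len 0.7058002119820885
 handle G [-0.00049228 -0.16972181  0.35244028] [-0.0133408  -0.18497944  0.34650051] [ 0.01298305 -0.15504545  0.35999249]
 cradle 0.14 29 [[0.0573, -0.0308, 0.1432], [0.0637, 0.0001, 0.1494], [0.0897, 0.0365, 0.1542]]
 cradle 0.155 31 [[0.0469, -0.055, 0.1557], [0.0696, 0.0256, 0.1644], [0.0989, 0.0345, 0.1697]]
 cradle 0.17 22 [[0.047, -0.067, 0.1701], [0.0929, 0.0255, 0.1731], [0.1032, 0.0346, 0.1767]]
 heads y [[0.046, -0.309, 0.214], [0.101, -0.03, 0.338]]
scene d [0.11688726 0.99314519] yaw -6.712491480328253 mid [ 0.47723305 -0.04688324] len 0.7040620597584444
 handle G [ 0.00514547 -0.16851528  0.35109672] [-0.01252571 -0.18328113  0.34530944] [ 0.01318129 -0.15480439  0.35484676]
 cradle 0.14 364 [[0.059, -0.069, 0.1421], [0.0802, -0.0169, 0.1509], [0.0925, 0.035, 0.1544]]
 cradle 0.155 104 [[0.052, -0.0702, 0.1556], [0.0593, 0.0207, 0.1616], [0.1019, 0.0341, 0.1699]]
 cradle 0.17 43 [[0.0478, -0.0697, 0.1702], [0.0986, 0.0241, 0.1724], [0.1033, 0.0345, 0.1752]]
 heads y [[0.061, -0.335, 0.204], [0.105, -0.033, 0.336]]
```

Measurements agree: handle at world (0.457,-0.2146), rail heading 6.7°, and travel to the cradle about 0.152 m. Look-alikes for the target: for the trolley handle, none; for the tree, the white one at (180,212) and the blue one at (320,180). I choose the black tree at (250,245). Now I raise and approach.

Call:
arm_command --increments '[{"dz":-5},{"dz":-10},{"dz":-14,"dx":2,"dy":-1},{"dz":-17,"dx":6,"dy":-2.5},{"dz":-19,"dx":10,"dy":-4},{"dz":-19,"dx":15,"dy":-6},{"dz":-19,"dx":19.5,"dy":-7.5},{"dz":-19,"dx":24,"dy":-9.3},{"dz":-19,"dx":28,"dy":-11},{"dz":-19,"dx":32,"dy":-12.5}]'

```text
validation failed for argument at $.in...
```

```bash
python3 -c "
from h import *
o=monitor.get_obs();print(o['clock'],o['joint_pos'].round(3),o['eef_pos'].round(4),o['tool_rot'].round(4))"
```

```text
0.1 [-1.21   0.241  0.004  1.335 -0.     1.571] [ 0.1763 -0.4673  0.2305] [ 9.838e-01  1.794e-01 -2.000e-04 -9.000e-04]
```

Call:
arm_command --increments '[{"dx":0,"dy":0,"dz":-5,"wx":0,"wy":0,"wz":0,"grip":8.5},{"dx":0,"dy":0,"dz":-10,"wx":0,"wy":0,"wz":0,"grip":8.5},{"dx":2,"dy":-1,"dz":-14,"wx":0,"wy":0,"wz":0,"grip":8.5},{"dx":6,"dy":-2.5,"dz":-17,"wx":0,"wy":0,"wz":0,"grip":8.5},{"dx":10,"dy":-4,"dz":-19,"wx":0,"wy":0,"wz":0,"grip":8.5},{"dx":15,"dy":-6,"dz":-19,"wx":0,"wy":0,"wz":0,"grip":8.5},{"dx":19.5,"dy":-7.5,"dz":-19,"wx":0,"wy":0,"wz":0,"grip":8.5},{"dx":24,"dy":-9.3,"dz":-19,"wx":0,"wy":0,"wz":0,"grip":8.5},{"dx":28,"dy":-11,"dz":-19,"wx":0,"wy":0,"wz":0,"grip":8.5},{"dx":32,"dy":-12.5,"dz":-19,"wx":0,"wy":0,"wz":0,"grip":8.5}]'

```text
clock: 1.1
eef_pos: [0.4328, -0.2361, 0.421]
tool_rot: [0.984, 0.18, -0.0, -0.0]
ft_force: [-0.3, -1.4, 0.5]
grip_width: 0.0852
grasp_force: 0.0
```

```bash
python3 -c "
from h import *
o=monitor.get_obs();print(o['clock'],o['joint_pos'].round(3),o['joint_vel'].round(3),o['eef_pos'].round(4),o['tool_rot'].round(4))"
```

```text
1.1 [-0.499  0.238  0.492  1.825 -0.     2.281] [ 0.829  0.3    0.381  0.077 -0.005  0.826] [ 0.4328 -0.2361  0.421 ] [ 9.837e-01  1.798e-01 -3.000e-04 -2.000e-04]
```

Call:
arm_command --increments '[{"dx":2,"dy":-0.8,"dz":0,"wx":0,"wy":0,"wz":-0.14,"grip":8.5},{"dx":3.2,"dy":-1.2,"dz":0,"wx":0,"wy":0,"wz":-0.28,"grip":8.5},{"dx":3.2,"dy":-1.2,"dz":0,"wx":0,"wy":0,"wz":-0.42,"grip":8.5},{"dx":3.2,"dy":-1.2,"dz":0,"wx":0,"wy":0,"wz":-0.56,"grip":8.5},{"dx":3.2,"dy":-1.2,"dz":0,"wx":0,"wy":0,"wz":-0.7,"grip":8.5},{"dx":3.2,"dy":-1.2,"dz":0,"wx":0,"wy":0,"wz":-0.84,"grip":8.5},{"dx":3.2,"dy":-1.2,"dz":0,"wx":0,"wy":0,"wz":-0.98,"grip":8.5},{"dx":3.2,"dy":-1.2,"dz":0,"wx":0,"wy":0,"wz":-1.12,"grip":8.5},{"dx":3.2,"dy":-1.2,"dz":0,"wx":0,"wy":0,"wz":-1.26,"grip":8.5},{"dx":3.2,"dy":-1.2,"dz":0,"wx":0,"wy":0,"wz":-1.4,"grip":8.5}]'

```text
clock: 2.1
eef_pos: [0.4574, -0.2153, 0.4208]
tool_rot: [0.635, 0.773, -0.0, -0.001]
ft_force: [0.9, 0.2, -0.5]
grip_width: 0.085
grasp_force: 0.0
```

Call:
arm_command --increments '[{"dx":0,"dy":0,"dz":0,"wx":0,"wy":0,"wz":-0.14,"grip":8.5},{"dx":0,"dy":0,"dz":0,"wx":0,"wy":0,"wz":-0.28,"grip":8.5},{"dx":0,"dy":0,"dz":0,"wx":0,"wy":0,"wz":-0.42,"grip":8.5},{"dx":0,"dy":0,"dz":0,"wx":0,"wy":0,"wz":-0.56,"grip":8.5},{"dx":0,"dy":0,"dz":0,"wx":0,"wy":0,"wz":-0.7,"grip":8.5},{"dx":0,"dy":0,"dz":0,"wx":0,"wy":0,"wz":-0.84,"grip":8.5},{"dx":0,"dy":0,"dz":0,"wx":0,"wy":0,"wz":-0.98,"grip":8.5},{"dx":0,"dy":0,"dz":0,"wx":0,"wy":0,"wz":-1.12,"grip":8.5},{"dx":0,"dy":0,"dz":0,"wx":0,"wy":0,"wz":-1.262,"grip":8.5},{"dx":0,"dy":0,"dz":0,"wx":0,"wy":0,"wz":-1.262,"grip":8.5}]'

```text
clock: 3.1
eef_pos: [0.4574, -0.2153, 0.4208]
tool_rot: [0.06, 0.998, 0.0, -0.001]
ft_force: [1.0, 0.1, -0.2]
grip_width: 0.0852
grasp_force: 0.0
```

Run:
```python
from h import *
o=monitor.get_obs(); print(o['joint_pos'].round(3),o['eef_pos'].round(4),o['tool_rot'].round(4))
x,y,z,w=o['tool_rot']
c,im,D=shot('wrist','w0'); X=pts(c,D)
h=(D>0)&(abs(X[...,2]-.352)<.006)&(abs(X[...,0]-.457)<.05)&(abs(X[...,1]+.215)<.05)
print(h.sum(),np.percentile(X[h],[1,50,99],axis=0).round(4))
d=np.array([.11685,.99315]);n=np.array([d[1],-d[0]]); g=(X[h][:,:2]-[.4572,-.2146]); print('n',np.percentile(g@n,[1,99]),'d',np.percentile(g@d,[1,99]))
```

```text
[-0.44   0.267  0.529  1.834 -0.    -0.321] [ 0.4574 -0.2153  0.4208] [ 5.950e-02  9.982e-01  2.000e-04 -5.000e-04]
1144 [[ 0.4435 -0.2307  0.3472]
 [ 0.4556 -0.2159  0.3517]
 [ 0.4698 -0.2015  0.3535]]
n [-0.01297954  0.01283276] d [-0.01588067  0.01290716]
```

View pics/w0.png

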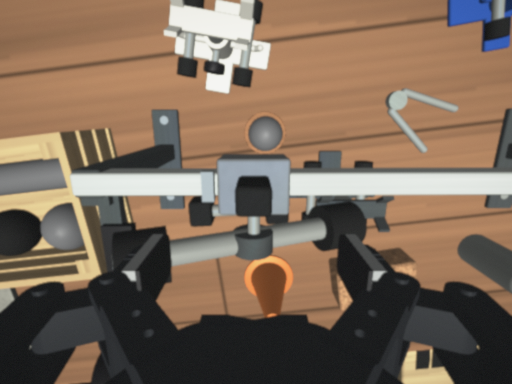

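The wrist view shows the handle at (253,190) centred between the fingers, within 1 mm of the plan. I descend and then close.

Call:
arm_command --increments '[{"dx":0,"dy":0,"dz":4,"wx":0,"wy":0,"wz":0,"grip":8.5},{"dx":0,"dy":0,"dz":7,"wx":0,"wy":0,"wz":0,"grip":8.5},{"dx":0,"dy":0,"dz":9,"wx":0,"wy":0,"wz":0,"grip":8.5},{"dx":0,"dy":0,"dz":10.2,"wx":0,"wy":0,"wz":0,"grip":8.5},{"dx":0,"dy":0,"dz":10.9,"wx":0,"wy":0,"wz":0,"grip":8.5},{"dx":0,"dy":0,"dz":10.9,"wx":0,"wy":0,"wz":0,"grip":6},{"dx":0,"dy":0,"dz":10.9,"wx":0,"wy":0,"wz":0,"grip":4.5},{"dx":0,"dy":0,"dz":10.9,"wx":0,"wy":0,"wz":0,"grip":3.6},{"dx":0,"dy":0,"dz":10.9,"wx":0,"wy":0,"wz":0,"grip":2.8},{"dx":0,"dy":0,"dz":10.9,"wx":0,"wy":0,"wz":0,"grip":2.2}]'

```text
clock: 4.15
eef_pos: [0.4579, -0.2157, 0.3133]
tool_rot: [0.059, 0.998, -0.0, 0.001]
ft_force: [0.1, -0.4, 3.0]
grip_width: 0.0293
grasp_force: 60.1
```

Call:
arm_command --increments '[{"dx":0,"dy":0.2,"dz":0,"wx":0,"wy":0,"wz":0,"grip":2.2},{"dx":0,"dy":0.6,"dz":0,"wx":0,"wy":0,"wz":0,"grip":2.2},{"dx":0,"dy":1.1,"dz":0,"wx":0,"wy":0,"wz":0,"grip":2.2},{"dx":0,"dy":1.6,"dz":0,"wx":0,"wy":0,"wz":0,"grip":2.2},{"dx":0,"dy":2.1,"dz":0,"wx":0,"wy":0,"wz":0,"grip":2.2},{"dx":0,"dy":2.6,"dz":0,"wx":0,"wy":0,"wz":0,"grip":2.2},{"dx":0,"dy":3.15,"dz":0,"wx":0,"wy":0,"wz":0,"grip":2.2},{"dx":0,"dy":3.75,"dz":0,"wx":0,"wy":0,"wz":0,"grip":2.2},{"dx":0,"dy":4.4,"dz":0,"wx":0,"wy":0,"wz":0,"grip":2.2},{"dx":0,"dy":5.1,"dz":0,"wx":0,"wy":0,"wz":0,"grip":2.2}]'

```text
clock: 5.15
eef_pos: [0.4638, -0.1648, 0.3133]
tool_rot: [0.059, 0.998, -0.001, 0.001]
ft_force: [-0.5, -2.4, 5.1]
grip_width: 0.0296
grasp_force: 60.6
```

Call:
arm_command --increments '[{"dx":0,"dy":0.75,"dz":0,"wx":0,"wy":0,"wz":0,"grip":2.2},{"dx":0,"dy":1.55,"dz":0,"wx":0,"wy":0,"wz":0,"grip":2.2},{"dx":0,"dy":2.35,"dz":0,"wx":0,"wy":0,"wz":0,"grip":2.2},{"dx":0,"dy":3.2,"dz":0,"wx":0,"wy":0,"wz":0,"grip":2.2},{"dx":0,"dy":4.05,"dz":0,"wx":0,"wy":0,"wz":0,"grip":2.2},{"dx":0,"dy":4.9,"dz":0,"wx":0,"wy":0,"wz":0,"grip":2.2},{"dx":0,"dy":5.7,"dz":0,"wx":0,"wy":0,"wz":0,"grip":2.2},{"dx":0,"dy":6.45,"dz":0,"wx":0,"wy":0,"wz":0,"grip":2.2},{"dx":0,"dy":7.15,"dz":0,"wx":0,"wy":0,"wz":0,"grip":2.2},{"dx":0,"dy":7.8,"dz":0,"wx":0,"wy":0,"wz":0,"grip":2.2}]'

```text
clock: 6.15
eef_pos: [0.4728, -0.0872, 0.3133]
tool_rot: [0.059, 0.998, -0.001, 0.001]
ft_force: [-0.5, -3.2, 5.1]
grip_width: 0.0294
grasp_force: 60.6
```

Call:
arm_command --increments '[{"dx":0,"dy":0.6,"dz":0,"wx":0,"wy":0,"wz":0,"grip":2.2},{"dx":0,"dy":1.1,"dz":0,"wx":0,"wy":0,"wz":0,"grip":2.2},{"dx":0,"dy":1.5,"dz":0,"wx":0,"wy":0,"wz":0,"grip":2.2},{"dx":0,"dy":1.8,"dz":0,"wx":0,"wy":0,"wz":0,"grip":2.2},{"dx":0,"dy":2.0,"dz":0,"wx":0,"wy":0,"wz":0,"grip":2.2},{"dx":0,"dy":2.15,"dz":0,"wx":0,"wy":0,"wz":0,"grip":2.2},{"dx":0,"dy":2.25,"dz":0,"wx":0,"wy":0,"wz":0,"grip":2.2},{"dx":0,"dy":2.3,"dz":0,"wx":0,"wy":0,"wz":0,"grip":2.2}]'

```text
clock: 6.95
eef_pos: [0.4754, -0.0644, 0.3133]
tool_rot: [0.059, 0.998, -0.0, 0.001]
ft_force: [-2.6, -2.1, 5.9]
grip_width: 0.0295
grasp_force: 60.6
```

```bash
cat >> h.py <<'E'
d=np.array([.11685,.99315]); n_=np.array([d[1],-d[0]]); MID=np.array([.4770,-.0458])
def gant(X): return np.concatenate([((X[...,:2]-MID)@n_)[...,None],((X[...,:2]-MID)@d)[...,None],X[...,2:]],-1)
def theta(c,D,yt):
    G=gant(pts(c,D)); m=(D>0)&(abs(G[...,0]-.085)<.04)&(G[...,2]>.19)&(G[...,2]<.34); s=G[...,1]-yt
    L=G[m&(s<-.085)&(s>-.16)]; R=G[m&(s>.085)&(s<.16)]
    a,b=L.mean(0),R.mean(0); return np.arctan2(a[2]-b[2],b[1]-a[1]), (a+b)/2, len(L),len(R)
def burst(N,name):
    out=[]
    for i in range(N):
        o=monitor.get_obs(); yt=(o['eef_pos'][:2]-MID)@d
        c=viewer.get_calibration('scene'); im,D=viewer.camera('scene')
        th,mid,l,r=theta(c,D,yt); out.append((o['clock'],th,mid[1],l,r,yt))
    out=np.array(out); np.save('pics/'+name+'.npy',out); 
    cv2.imwrite('pics/'+name+'.png',im[:,:,::-1]); np.savez('pics/'+name+'.npz',im=im,D=D)
    return out
from scipy.optimize import least_squares
def fit(o,t0,w=None):
    t=o[:,0]-t0; f=lambda p: p[0]*np.cos(p[3]*t)+p[1]*np.sin(p[3]*t)+p[2]-o[:,1]
    if w: g=lambda q: f([*q[:3],w]); r=least_squares(g,[.1,.1,0]); p=[*r.x,w]
    else: r=least_squares(f,[.1,.1,0,2.43]); p=r.x
    return np.array(p), np.std(r.fun)   # theta=p0, theta'/w=p1 at t0
E
python3 - <<'E'
from h import *
o=burst(24,'b1'); print(o.round(4)[::2]); t0=monitor.get_obs()['clock']
print(t0,fit(o,t0),fit(o,t0,2.43))
E
```

```text
[[ 6.950e+00  2.967e-01 -1.970e-02  6.690e+02  5.850e+02 -1.870e-02]
 [ 7.050e+00  3.039e-01 -1.960e-02  6.690e+02  5.800e+02 -1.870e-02]
 [ 7.150e+00  2.942e-01 -1.970e-02  6.740e+02  5.850e+02 -1.860e-02]
 [ 7.250e+00  2.673e-01 -1.970e-02  6.710e+02  5.960e+02 -1.860e-02]
 [ 7.350e+00  2.287e-01 -1.980e-02  6.640e+02  6.220e+02 -1.860e-02]
 [ 7.450e+00  1.714e-01 -1.970e-02  6.590e+02  6.310e+02 -1.860e-02]
 [ 7.550e+00  1.055e-01 -1.960e-02  6.440e+02  6.340e+02 -1.860e-02]
 [ 7.650e+00  3.100e-02 -1.930e-02  6.650e+02  6.470e+02 -1.870e-02]
 [ 7.750e+00 -4.310e-02 -1.910e-02  6.570e+02  6.440e+02 -1.860e-02]
 [ 7.850e+00 -1.165e-01 -1.900e-02  6.550e+02  6.390e+02 -1.860e-02]
 [ 7.950e+00 -1.819e-01 -1.910e-02  6.480e+02  6.350e+02 -1.860e-02]
 [ 8.050e+00 -2.353e-01 -1.890e-02  6.340e+02  6.310e+02 -1.860e-02]]
8.15 (array([-2.74922023e-01, -1.32899200e-01, -1.21514892e-03,  2.45396301e+00]), np.float64(0.0012302980372335176)) (array([-0.27435061, -0.13912592, -0.00329961,  2.43      ]), np.float64(0.0013011232864544343))
```

```bash
cat > plan.py <<'E'
import numpy as np
def plan(th,q,w,N,net=0.,q_cm=.05,K=.6):   # q=theta'/w at start; positions in cm at row ends
    dt=.1; T=N*dt; tj=np.arange(N+1)*dt
    Dm=np.zeros((N+1,N)); 
    for k in range(N): Dm[k,k]+=1; Dm[k+1,k]-=1
    g=1j*K/w*np.exp(-1j*w*(T-tj))@Dm; z0=(th+1j*q)*np.exp(-1j*w*T)
    A=np.array([g.real,g.imag,np.ones(N)*dt]); b=np.array([-z0.real,-z0.imag,net])
    H=np.linalg.inv(Dm.T@Dm+1e-6*np.eye(N)); v=H@A.T@np.linalg.solve(A@H@A.T,b)
    x=np.cumsum(v)*dt*100; xr=np.round(x/q_cm)*q_cm
    vr=np.diff(np.r_[0,xr])/100/dt; res=abs(z0+g@vr)
    print('max v %.3f  x range %.2f %.2f cm  residual %.4f'%(abs(vr).max(),xr.min(),xr.max(),res))
    for i in range(0,N,10):
        base=xr[i-1] if i else 0; print(i,(xr[i:i+10]-base).round(2).tolist(),'abs',xr[min(i+9,N-1)].round(2))
    return xr
E
python3 -c "
from plan import plan
for N in (40,50): plan(-.2749,-.1329,2.454,N)"
```

```text
max v 0.380  x range -35.30 2.25 cm  residual 0.0000
0 [0.35, 0.95, 1.55, 2.05, 2.25, 2.0, 1.3, 0.05, -1.85, -4.3] abs -4.3
10 [-3.0, -6.35, -10.05, -13.85, -17.65, -21.25, -24.45, -27.15, -29.2, -30.5] abs -34.8
20 [-0.5, -0.2, 0.95, 2.85, 5.35, 8.4, 11.8, 15.4, 19.0, 22.5] abs -12.3
30 [3.2, 6.0, 8.35, 10.15, 11.45, 12.2, 12.55, 12.6, 12.45, 12.3] abs -0.0
max v 0.320  x range -9.70 21.25 cm  residual 0.0002
0 [0.45, 1.15, 2.0, 2.9, 3.65, 4.15, 4.35, 4.2, 3.65, 2.7] abs 2.7
10 [-1.35, -2.9, -4.65, -6.5, -8.25, -9.85, -11.15, -12.05, -12.4, -12.25] abs -9.55
20 [0.75, 2.1, 4.0, 6.35, 9.15, 12.2, 15.4, 18.6, 21.65, 24.45] abs 14.9
30 [2.4, 4.3, 5.6, 6.3, 6.35, 5.8, 4.75, 3.15, 1.25, -0.95] abs 13.95
40 [-2.3, -4.6, -6.8, -8.8, -10.5, -11.85, -12.85, -13.5, -13.85, -13.95] abs 0.0
```

```bash
sed -i 's/q_cm=.05,K=.6/q_cm=.05,K=.6,lam=1./; s/+1e-6\*np.eye(N)/+lam*S.T@S/; s/    H=np/    S=np.tril(np.ones((N,N)))*dt; H=np/' plan.py
python3 -c "
from plan import plan
for N in (50,60,70):
  for lam in (1,30): print(N,lam); plan(-.2749,-.1329,2.454,N,lam=lam)" | grep -v "\["; python3 -c "
from plan import plan
plan(-.2749,-.1329,2.454,60,lam=30)"
```

```text
50 1
max v 0.245  x range -10.05 9.80 cm  residual 0.0000
50 30
max v 0.290  x range -8.75 8.75 cm  residual 0.0002
60 1
max v 0.200  x range -8.20 8.25 cm  residual 0.0001
60 30
max v 0.220  x range -7.60 7.60 cm  residual 0.0002
70 1
max v 0.165  x range -6.60 6.65 cm  residual 0.0002
70 30
max v 0.160  x range -6.50 6.50 cm  residual 0.0003
max v 0.220  x range -7.60 7.60 cm  residual 0.0002
0 [0.0, 0.6, 1.75, 3.25, 4.75, 6.05, 7.0, 7.5, 7.5, 7.1] abs 7.1
10 [-0.9, -2.15, -3.65, -5.4, -7.25, -9.1, -10.85, -12.3, -13.5, -14.3] abs -7.2
20 [-0.35, -0.3, 0.25, 1.2, 2.5, 4.1, 5.9, 7.75, 9.55, 11.25] abs 4.05
30 [1.45, 2.55, 3.25, 3.55, 3.35, 2.75, 1.7, 0.35, -1.3, -3.1] abs 0.95
40 [-1.85, -3.65, -5.3, -6.7, -7.7, -8.35, -8.55, -8.3, -7.55, -6.45] abs -5.5
50 [1.45, 3.2, 5.15, 7.05, 8.8, 10.05, 10.45, 9.65, 7.7, 5.5] abs 0.0
```

```bash
python3 -c "
from plan import plan
plan(-.2749,-.1329,2.454,70,lam=1)"
```

```text
max v 0.165  x range -6.60 6.65 cm  residual 0.0002
0 [0.45, 1.25, 2.25, 3.3, 4.35, 5.2, 5.8, 6.1, 6.0, 5.55] abs 5.55
10 [-0.8, -1.95, -3.3, -4.8, -6.4, -7.95, -9.35, -10.55, -11.45, -12.0] abs -6.45
20 [-0.15, 0.05, 0.65, 1.6, 2.85, 4.35, 5.9, 7.55, 9.1, 10.5] abs 4.05
30 [1.15, 2.0, 2.5, 2.6, 2.25, 1.6, 0.55, -0.7, -2.2, -3.8] abs 0.25
40 [-1.65, -3.2, -4.55, -5.65, -6.4, -6.85, -6.85, -6.5, -5.75, -4.65] abs -4.4
50 [1.3, 2.8, 4.35, 5.95, 7.4, 8.7, 9.7, 10.4, 10.75, 10.8] abs 6.4
60 [-0.35, -0.95, -1.75, -2.7, -3.7, -4.65, -5.4, -5.95, -6.3, -6.4] abs 0.0
```

Call:
arm_command --increments '[{"dx":0,"dy":0.45,"dz":0,"wx":0,"wy":0,"wz":0,"grip":2.2},{"dx":0,"dy":1.25,"dz":0,"wx":0,"wy":0,"wz":0,"grip":2.2},{"dx":0,"dy":2.25,"dz":0,"wx":0,"wy":0,"wz":0,"grip":2.2},{"dx":0,"dy":3.3,"dz":0,"wx":0,"wy":0,"wz":0,"grip":2.2},{"dx":0,"dy":4.35,"dz":0,"wx":0,"wy":0,"wz":0,"grip":2.2},{"dx":0,"dy":5.2,"dz":0,"wx":0,"wy":0,"wz":0,"grip":2.2},{"dx":0,"dy":5.8,"dz":0,"wx":0,"wy":0,"wz":0,"grip":2.2},{"dx":0,"dy":6.1,"dz":0,"wx":0,"wy":0,"wz":0,"grip":2.2},{"dx":0,"dy":6.0,"dz":0,"wx":0,"wy":0,"wz":0,"grip":2.2},{"dx":0,"dy":5.55,"dz":0,"wx":0,"wy":0,"wz":0,"grip":2.2}]'

```text
clock: 9.15
eef_pos: [0.482, -0.008, 0.3133]
tool_rot: [0.059, 0.998, 0.001, 0.001]
ft_force: [-1.8, 2.2, 6.2]
grip_width: 0.0293
grasp_force: 60.6
```

Call:
arm_command --increments '[{"dx":0,"dy":-0.8,"dz":0,"wx":0,"wy":0,"wz":0,"grip":2.2},{"dx":0,"dy":-1.95,"dz":0,"wx":0,"wy":0,"wz":0,"grip":2.2},{"dx":0,"dy":-3.3,"dz":0,"wx":0,"wy":0,"wz":0,"grip":2.2},{"dx":0,"dy":-4.8,"dz":0,"wx":0,"wy":0,"wz":0,"grip":2.2},{"dx":0,"dy":-6.4,"dz":0,"wx":0,"wy":0,"wz":0,"grip":2.2},{"dx":0,"dy":-7.95,"dz":0,"wx":0,"wy":0,"wz":0,"grip":2.2},{"dx":0,"dy":-9.35,"dz":0,"wx":0,"wy":0,"wz":0,"grip":2.2},{"dx":0,"dy":-10.55,"dz":0,"wx":0,"wy":0,"wz":0,"grip":2.2},{"dx":0,"dy":-11.45,"dz":0,"wx":0,"wy":0,"wz":0,"grip":2.2},{"dx":0,"dy":-12.0,"dz":0,"wx":0,"wy":0,"wz":0,"grip":2.2}]'

```text
clock: 10.15
eef_pos: [0.468, -0.1283, 0.3133]
tool_rot: [0.059, 0.998, 0.0, 0.001]
ft_force: [-0.0, 2.9, 5.4]
grip_width: 0.0295
grasp_force: 60.6
```

Call:
arm_command --increments '[{"dx":0,"dy":-0.15,"dz":0,"wx":0,"wy":0,"wz":0,"grip":2.2},{"dx":0,"dy":0.05,"dz":0,"wx":0,"wy":0,"wz":0,"grip":2.2},{"dx":0,"dy":0.65,"dz":0,"wx":0,"wy":0,"wz":0,"grip":2.2},{"dx":0,"dy":1.6,"dz":0,"wx":0,"wy":0,"wz":0,"grip":2.2},{"dx":0,"dy":2.85,"dz":0,"wx":0,"wy":0,"wz":0,"grip":2.2},{"dx":0,"dy":4.35,"dz":0,"wx":0,"wy":0,"wz":0,"grip":2.2},{"dx":0,"dy":5.9,"dz":0,"wx":0,"wy":0,"wz":0,"grip":2.2},{"dx":0,"dy":7.55,"dz":0,"wx":0,"wy":0,"wz":0,"grip":2.2},{"dx":0,"dy":9.1,"dz":0,"wx":0,"wy":0,"wz":0,"grip":2.2},{"dx":0,"dy":10.5,"dz":0,"wx":0,"wy":0,"wz":0,"grip":2.2}]'

```text
clock: 11.15
eef_pos: [0.4801, -0.0237, 0.3133]
tool_rot: [0.059, 0.998, -0.0, 0.001]
ft_force: [-1.7, -2.9, 5.5]
grip_width: 0.0295
grasp_force: 60.6
```

Call:
arm_command --increments '[{"dx":0,"dy":1.15,"dz":0,"wx":0,"wy":0,"wz":0,"grip":2.2},{"dx":0,"dy":2.0,"dz":0,"wx":0,"wy":0,"wz":0,"grip":2.2},{"dx":0,"dy":2.5,"dz":0,"wx":0,"wy":0,"wz":0,"grip":2.2},{"dx":0,"dy":2.6,"dz":0,"wx":0,"wy":0,"wz":0,"grip":2.2},{"dx":0,"dy":2.25,"dz":0,"wx":0,"wy":0,"wz":0,"grip":2.2},{"dx":0,"dy":1.6,"dz":0,"wx":0,"wy":0,"wz":0,"grip":2.2},{"dx":0,"dy":0.55,"dz":0,"wx":0,"wy":0,"wz":0,"grip":2.2},{"dx":0,"dy":-0.7,"dz":0,"wx":0,"wy":0,"wz":0,"grip":2.2},{"dx":0,"dy":-2.2,"dz":0,"wx":0,"wy":0,"wz":0,"grip":2.2},{"dx":0,"dy":-3.8,"dz":0,"wx":0,"wy":0,"wz":0,"grip":2.2}]'

```text
clock: 12.15
eef_pos: [0.4758, -0.0612, 0.3133]
tool_rot: [0.059, 0.998, 0.001, 0.001]
ft_force: [0.0, 2.9, 5.6]
grip_width: 0.0292
grasp_force: 60.5
```

Call:
arm_command --increments '[{"dx":0,"dy":-1.65,"dz":0,"wx":0,"wy":0,"wz":0,"grip":2.2},{"dx":0,"dy":-3.2,"dz":0,"wx":0,"wy":0,"wz":0,"grip":2.2},{"dx":0,"dy":-4.55,"dz":0,"wx":0,"wy":0,"wz":0,"grip":2.2},{"dx":0,"dy":-5.65,"dz":0,"wx":0,"wy":0,"wz":0,"grip":2.2},{"dx":0,"dy":-6.4,"dz":0,"wx":0,"wy":0,"wz":0,"grip":2.2},{"dx":0,"dy":-6.85,"dz":0,"wx":0,"wy":0,"wz":0,"grip":2.2},{"dx":0,"dy":-6.85,"dz":0,"wx":0,"wy":0,"wz":0,"grip":2.2},{"dx":0,"dy":-6.5,"dz":0,"wx":0,"wy":0,"wz":0,"grip":2.2},{"dx":0,"dy":-5.75,"dz":0,"wx":0,"wy":0,"wz":0,"grip":2.2},{"dx":0,"dy":-4.65,"dz":0,"wx":0,"wy":0,"wz":0,"grip":2.2}]'

```text
clock: 13.15
eef_pos: [0.4703, -0.1085, 0.3133]
tool_rot: [0.06, 0.998, -0.001, 0.001]
ft_force: [-2.3, -2.2, 5.9]
grip_width: 0.0297
grasp_force: 60.6
```

Call:
arm_command --increments '[{"dx":0,"dy":1.3,"dz":0,"wx":0,"wy":0,"wz":0,"grip":2.2},{"dx":0,"dy":2.8,"dz":0,"wx":0,"wy":0,"wz":0,"grip":2.2},{"dx":0,"dy":4.35,"dz":0,"wx":0,"wy":0,"wz":0,"grip":2.2},{"dx":0,"dy":5.95,"dz":0,"wx":0,"wy":0,"wz":0,"grip":2.2},{"dx":0,"dy":7.4,"dz":0,"wx":0,"wy":0,"wz":0,"grip":2.2},{"dx":0,"dy":8.7,"dz":0,"wx":0,"wy":0,"wz":0,"grip":2.2},{"dx":0,"dy":9.7,"dz":0,"wx":0,"wy":0,"wz":0,"grip":2.2},{"dx":0,"dy":10.4,"dz":0,"wx":0,"wy":0,"wz":0,"grip":2.2},{"dx":0,"dy":10.75,"dz":0,"wx":0,"wy":0,"wz":0,"grip":2.2},{"dx":0,"dy":10.8,"dz":0,"wx":0,"wy":0,"wz":0,"grip":2.2}]'

```text
clock: 14.15
eef_pos: [0.4829, -0.0003, 0.3133]
tool_rot: [0.059, 0.998, -0.0, 0.001]
ft_force: [-2.2, -0.7, 7.0]
grip_width: 0.0297
grasp_force: 60.7
```

Call:
arm_command --increments '[{"dx":0,"dy":-0.35,"dz":0,"wx":0,"wy":0,"wz":0,"grip":2.2},{"dx":0,"dy":-0.95,"dz":0,"wx":0,"wy":0,"wz":0,"grip":2.2},{"dx":0,"dy":-1.75,"dz":0,"wx":0,"wy":0,"wz":0,"grip":2.2},{"dx":0,"dy":-2.7,"dz":0,"wx":0,"wy":0,"wz":0,"grip":2.2},{"dx":0,"dy":-3.7,"dz":0,"wx":0,"wy":0,"wz":0,"grip":2.2},{"dx":0,"dy":-4.65,"dz":0,"wx":0,"wy":0,"wz":0,"grip":2.2},{"dx":0,"dy":-5.4,"dz":0,"wx":0,"wy":0,"wz":0,"grip":2.2},{"dx":0,"dy":-5.95,"dz":0,"wx":0,"wy":0,"wz":0,"grip":2.2},{"dx":0,"dy":-6.3,"dz":0,"wx":0,"wy":0,"wz":0,"grip":2.2},{"dx":0,"dy":-6.4,"dz":0,"wx":0,"wy":0,"wz":0,"grip":2.2}]'

```text
clock: 15.15
eef_pos: [0.4755, -0.0639, 0.3133]
tool_rot: [0.059, 0.998, 0.001, 0.001]
ft_force: [-1.5, 1.9, 5.6]
grip_width: 0.0293
grasp_force: 60.6
```

Now the burst to measure residual rocking, plus a centring check against the cradle.

Run:
```python
from h import *
o=burst(28,'b2'); print(o[::3,[0,1,2,5]].round(4)); t0=monitor.get_obs()['clock']
for w in(None,2.454): p,s=fit(o,t0,w); print(t0,p,s,'amp',np.hypot(p[0],p[1]))
# centring: extents in gantry frame, scene and top
for n in('scene','top'):
    c,im,D=shot(n,n+'1'); G=gant(pts(c,D)); V=cv2.cvtColor(im,cv2.COLOR_RGB2HSV)[...,2]
    m=(D>0)&(abs(G[...,0]-.078)<.04)&(abs(G[...,1]+.02)<.2)
    b=m&(G[...,2]>.22)&(G[...,2]<.3); k=m&(G[...,2]>.14)&(G[...,2]<.18)&(V<110)
    print(n,'db',np.percentile(G[b][:,1],[.3,99.7]),'cr',np.percentile(G[k][:,1],[1,99]) if k.sum() else None)
    for lo,hi in((.142,.155),(.155,.166),(.166,.18)):
        kk=k&(G[...,2]>lo)&(G[...,2]<hi); q=np.sort(G[kk][:,1]) if kk.sum() else [0]; print(kk.sum(),np.round(q[:3],4),np.round(q[-3:],4))
```

```text
[[ 1.515e+01  4.600e-03 -1.890e-02 -1.820e-02]
 [ 1.530e+01  1.300e-02 -1.900e-02 -1.830e-02]
 [ 1.545e+01  1.970e-02 -1.890e-02 -1.830e-02]
 [ 1.560e+01  2.300e-02 -1.900e-02 -1.830e-02]
 [ 1.575e+01  2.410e-02 -1.900e-02 -1.830e-02]
 [ 1.590e+01  2.240e-02 -1.900e-02 -1.830e-02]
 [ 1.605e+01  1.940e-02 -1.900e-02 -1.830e-02]
 [ 1.620e+01  1.270e-02 -1.890e-02 -1.820e-02]
 [ 1.635e+01  4.800e-03 -1.900e-02 -1.830e-02]
 [ 1.650e+01 -3.400e-03 -1.890e-02 -1.830e-02]]
16.55 [ 0.00460447 -0.03571291 -0.01186669  1.80151165] 0.0003551090106983405 amp 0.03600850895136263
16.55 [-0.00842354 -0.01988627  0.00286983  2.454     ] 0.0004840540421378979 amp 0.02159675778999667
scene db [-0.16307396  0.1261103 ] cr [-0.07081325  0.03350384]
350 [-0.072  -0.0717 -0.0704] [0.0352 0.0352 0.0354]
91 [-0.0715 -0.0713 -0.0711] [0.0321 0.0322 0.0325]
85 [-0.0709 -0.0707 -0.0705] [0.0331 0.0335 0.0335]
top db [-0.161494    0.12888773] cr None
0 [0] [0]
0 [0] [0]
0 [0] [0]
```

Run:
```python
import cv2
a=cv2.imread('pics/scene1.png')[130:300,130:330]; cv2.imwrite('pics/cs1.png',cv2.resize(a,None,fx=3.5,fy=3.5,interpolation=2))
```

```text
(no output)
```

View pics/cs1.png

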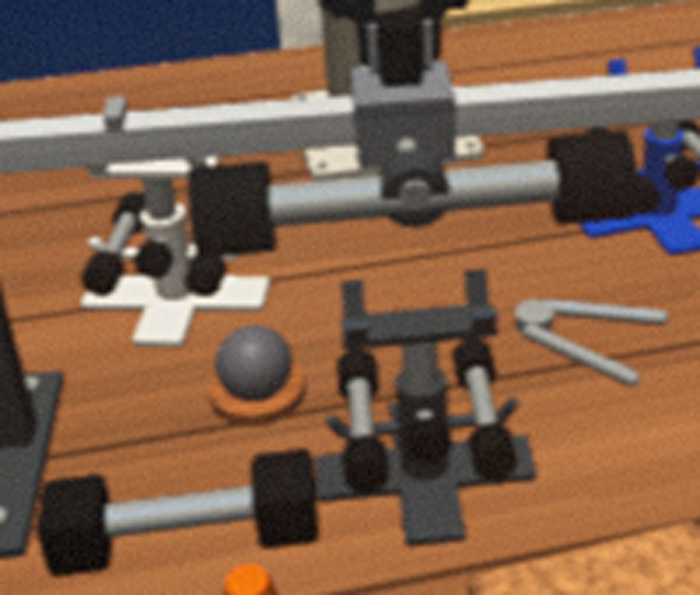

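The scene crop shows the dumbbell level, with its clamp at crop (413,195) directly above the cradle bar at crop (418,320). Centring error is under 1 mm and residual rocking is 0.022 rad. I compute a small correction for that.

Run:
```python
from h import *; from plan import plan
t=monitor.get_obs()['clock']; o=np.load('pics/b2.npy'); p,s=fit(o,t,2.454); print(t,p)
plan(p[0],p[1],2.454,30,lam=1)
```

```text
16.65 [-0.01300243 -0.01724404  0.00286983  2.454     ]
max v 0.030  x range -1.05 1.25 cm  residual 0.0001
0 [0.0, 0.1, 0.2, 0.35, 0.5, 0.7, 0.9, 1.05, 1.15, 1.25] abs 1.25
10 [0.0, -0.05, -0.2, -0.4, -0.65, -0.9, -1.2, -1.5, -1.75, -2.0] abs -0.75
20 [-0.2, -0.3, -0.3, -0.25, -0.15, 0.05, 0.25, 0.45, 0.65, 0.75] abs -0.0
```

Call:
arm_command --increments '[{"dx":0,"dy":0,"dz":0,"wx":0,"wy":0,"wz":0,"grip":2.2},{"dx":0,"dy":0.1,"dz":0,"wx":0,"wy":0,"wz":0,"grip":2.2},{"dx":0,"dy":0.2,"dz":0,"wx":0,"wy":0,"wz":0,"grip":2.2},{"dx":0,"dy":0.35,"dz":0,"wx":0,"wy":0,"wz":0,"grip":2.2},{"dx":0,"dy":0.5,"dz":0,"wx":0,"wy":0,"wz":0,"grip":2.2},{"dx":0,"dy":0.7,"dz":0,"wx":0,"wy":0,"wz":0,"grip":2.2},{"dx":0,"dy":0.9,"dz":0,"wx":0,"wy":0,"wz":0,"grip":2.2},{"dx":0,"dy":1.05,"dz":0,"wx":0,"wy":0,"wz":0,"grip":2.2},{"dx":0,"dy":1.15,"dz":0,"wx":0,"wy":0,"wz":0,"grip":2.2},{"dx":0,"dy":1.25,"dz":0,"wx":0,"wy":0,"wz":0,"grip":2.2}]'

```text
clock: 17.65
eef_pos: [0.4768, -0.0521, 0.3133]
tool_rot: [0.059, 0.998, -0.0, 0.001]
ft_force: [-2.0, -2.2, 4.9]
grip_width: 0.0294
grasp_force: 60.6
```

Call:
arm_command --increments '[{"dx":0,"dy":0,"dz":0,"wx":0,"wy":0,"wz":0,"grip":2.2},{"dx":0,"dy":-0.05,"dz":0,"wx":0,"wy":0,"wz":0,"grip":2.2},{"dx":0,"dy":-0.2,"dz":0,"wx":0,"wy":0,"wz":0,"grip":2.2},{"dx":0,"dy":-0.4,"dz":0,"wx":0,"wy":0,"wz":0,"grip":2.2},{"dx":0,"dy":-0.65,"dz":0,"wx":0,"wy":0,"wz":0,"grip":2.2},{"dx":0,"dy":-0.9,"dz":0,"wx":0,"wy":0,"wz":0,"grip":2.2},{"dx":0,"dy":-1.2,"dz":0,"wx":0,"wy":0,"wz":0,"grip":2.2},{"dx":0,"dy":-1.5,"dz":0,"wx":0,"wy":0,"wz":0,"grip":2.2},{"dx":0,"dy":-1.75,"dz":0,"wx":0,"wy":0,"wz":0,"grip":2.2},{"dx":0,"dy":-2.0,"dz":0,"wx":0,"wy":0,"wz":0,"grip":2.2}]'

```text
clock: 18.65
eef_pos: [0.4747, -0.071, 0.3133]
tool_rot: [0.059, 0.998, 0.001, 0.001]
ft_force: [-1.1, 2.0, 5.3]
grip_width: 0.0293
grasp_force: 60.6
```

Call:
arm_command --increments '[{"dx":0,"dy":-0.2,"dz":0,"wx":0,"wy":0,"wz":0,"grip":2.2},{"dx":0,"dy":-0.3,"dz":0,"wx":0,"wy":0,"wz":0,"grip":2.2},{"dx":0,"dy":-0.3,"dz":0,"wx":0,"wy":0,"wz":0,"grip":2.2},{"dx":0,"dy":-0.25,"dz":0,"wx":0,"wy":0,"wz":0,"grip":2.2},{"dx":0,"dy":-0.15,"dz":0,"wx":0,"wy":0,"wz":0,"grip":2.2},{"dx":0,"dy":0.05,"dz":0,"wx":0,"wy":0,"wz":0,"grip":2.2},{"dx":0,"dy":0.25,"dz":0,"wx":0,"wy":0,"wz":0,"grip":2.2},{"dx":0,"dy":0.45,"dz":0,"wx":0,"wy":0,"wz":0,"grip":2.2},{"dx":0,"dy":0.65,"dz":0,"wx":0,"wy":0,"wz":0,"grip":2.2},{"dx":0,"dy":0.75,"dz":0,"wx":0,"wy":0,"wz":0,"grip":2.2}]'

```text
clock: 19.65
eef_pos: [0.4754, -0.0644, 0.3133]
tool_rot: [0.059, 0.998, -0.0, 0.001]
ft_force: [-2.1, -1.2, 5.8]
grip_width: 0.0294
grasp_force: 60.6
```

Run:
```python
from h import *
o=burst(60,'b3'); print(o[::5,[0,1,2,5]].round(4)); t0=monitor.get_obs()['clock']
p,s=fit(o,t0,2.454); print(t0,p,s,'amp',np.hypot(p[0],p[1]))
```

```text
[[ 1.965e+01  2.500e-03 -1.940e-02 -1.870e-02]
 [ 1.990e+01  3.100e-03 -1.930e-02 -1.850e-02]
 [ 2.015e+01  2.900e-03 -1.920e-02 -1.850e-02]
 [ 2.040e+01  2.900e-03 -1.920e-02 -1.850e-02]
 [ 2.065e+01  2.900e-03 -1.930e-02 -1.850e-02]
 [ 2.090e+01  2.600e-03 -1.930e-02 -1.850e-02]
 [ 2.115e+01  2.300e-03 -1.920e-02 -1.850e-02]
 [ 2.140e+01  2.000e-03 -1.920e-02 -1.850e-02]
 [ 2.165e+01  2.200e-03 -1.920e-02 -1.850e-02]
 [ 2.190e+01  2.800e-03 -1.920e-02 -1.850e-02]
 [ 2.215e+01  2.000e-03 -1.920e-02 -1.850e-02]
 [ 2.240e+01  2.700e-03 -1.920e-02 -1.850e-02]]
22.65 [3.31773084e-04 1.44606770e-04 2.59745283e-03 2.45400000e+00] 0.00024968573564530816 amp 0.0003619178040724103
```

Rocking is now 0.0004 rad, and it has held for 3 s. I hold a little longer, then open, then retreat upward.

Call:
arm_command --increments '[{"dx":0,"dy":0,"dz":0,"wx":0,"wy":0,"wz":0,"grip":2.2},{"dx":0,"dy":0,"dz":0,"wx":0,"wy":0,"wz":0,"grip":2.2},{"dx":0,"dy":0,"dz":0,"wx":0,"wy":0,"wz":0,"grip":2.2},{"dx":0,"dy":0,"dz":0,"wx":0,"wy":0,"wz":0,"grip":2.2},{"dx":0,"dy":0,"dz":0,"wx":0,"wy":0,"wz":0,"grip":2.2},{"dx":0,"dy":0,"dz":0,"wx":0,"wy":0,"wz":0,"grip":3.5},{"dx":0,"dy":0,"dz":0,"wx":0,"wy":0,"wz":0,"grip":5},{"dx":0,"dy":0,"dz":0,"wx":0,"wy":0,"wz":0,"grip":7},{"dx":0,"dy":0,"dz":0,"wx":0,"wy":0,"wz":0,"grip":8},{"dx":0,"dy":0,"dz":0,"wx":0,"wy":0,"wz":0,"grip":8}]'

```text
clock: 23.65
eef_pos: [0.4755, -0.0644, 0.3121]
tool_rot: [0.059, 0.998, 0.0, -0.0]
ft_force: [-0.2, -0.3, 1.0]
grip_width: 0.0798
grasp_force: 0.0
```

Call:
arm_command --increments '[{"dx":0,"dy":0,"dz":-1,"wx":0,"wy":0,"wz":0,"grip":8},{"dx":0,"dy":0,"dz":-3,"wx":0,"wy":0,"wz":0,"grip":8},{"dx":0,"dy":0,"dz":-5,"wx":0,"wy":0,"wz":0,"grip":8},{"dx":0,"dy":0,"dz":-7,"wx":0,"wy":0,"wz":0,"grip":8},{"dx":0,"dy":0,"dz":-9,"wx":0,"wy":0,"wz":0,"grip":8},{"dx":0,"dy":0,"dz":-10,"wx":0,"wy":0,"wz":0,"grip":8},{"dx":0,"dy":0,"dz":-10,"wx":0,"wy":0,"wz":0,"grip":8}]'

```text
clock: 24.35
eef_pos: [0.4762, -0.0645, 0.4146]
tool_rot: [0.059, 0.998, -0.0, 0.002]
ft_force: [0.6, 0.1, -0.7]
grip_width: 0.0803
grasp_force: 0.0
```

Run:
```python
from h import *
o=burst(50,'b4'); print(o[::7,[0,1,2]].round(4)); t0=monitor.get_obs()['clock']
p,s=fit(o,t0,2.454); print(t0,p,s,'amp',np.hypot(p[0],p[1]))
```

```text
[[ 2.435e+01  2.700e-03 -1.930e-02]
 [ 2.470e+01  2.000e-03 -1.920e-02]
 [ 2.505e+01  2.900e-03 -1.930e-02]
 [ 2.540e+01  3.000e-03 -1.930e-02]
 [ 2.575e+01  2.600e-03 -1.930e-02]
 [ 2.610e+01  2.900e-03 -1.930e-02]
 [ 2.645e+01  1.900e-03 -1.930e-02]
 [ 2.680e+01  2.400e-03 -1.920e-02]]
26.85 [-2.79885523e-04  1.99870963e-04  2.60376299e-03  2.45400000e+00] 0.0002725284547170902 amp 0.00034392485800963915
```

View pics/b4.png

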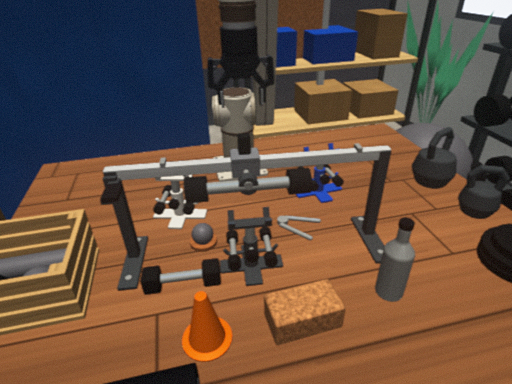

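The picture shows the gripper clear of the handle and the dumbbell level at (248,184), above the cradle at (250,222). Everything else is in place.

```bash
python3 -c "
from h import *
print(job.job_done())"
```

```text
the job is handed in; nothing more can be done
None
```

The job is handed in: the dumbbell hangs level over the black tree's free cradle, centred to about 1 mm and rocking under 0.001 rad, with the handle released and the gripper clear at 26.9 s.

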